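# Pour the nuts into the jar and hang up the scoop

## Robot

A 6-joint arm with a two-finger parallel gripper is mounted at the origin on the work surface. World frame = base frame: x ahead of the robot, y to its left, z up, the work surface at z = 0. Lengths are in m, angles in rad, forces in N, time in s.
With the tool pointing down it reaches from about 0.275 to 0.875 m from the base axis. Payload 12.5 kg.
Tool frame: the origin (TCP) lies on the centre line of the jaws, within the pads' length; the fingertips stand r.finger_overhang ahead of it and the grasp point (between the pads) lies 3 mm ahead of it (r.finger_overhang is the distance from the TCP to the fingertips, in m); z points along the fingers, y is the line along which they close (so a half turn about z gives the same grasp; the last joint's range is limited). The gripper opens to 85 mm and grips with 20 to 120 N. Pads are 22 mm wide; open, the fingers measure 114 mm over their backs; the gripper's body (76 mm by 85 mm) begins 54 mm behind the grasp point. The pads swing forward as they close: fully open they stand 13 mm farther back than shut.
Start: joints at [1.019, 0.351, 1.652, -0, 1.139, -0.085], TCP at [0.247, 0.491, 0.253] pointing down, gripper open.
Joint ranges: [-2.75, 2.75], [-0.79, 2.1], [0.01, 2.65], [-1.57, 4.71], [0.07, 3.14], [-2.87, 2.87]. Speed limits (rad/s): [2.22, 2.22, 2.79, 3.14, 3.14, 3.14].

## Interface

Orientations are given as a unit quaternion [x, y, z, w].
In Python, from cell import r, optics gives the robot as it stands. The module is installed in compiled form; this text tells all that it offers. Calls block until the motion is done:
- r.move_to(position, orientation): joint-space move of the TCP to a pose.
- r.move_linear(position, rot=None, vel=0.15): straight line of the TCP; rot=None keeps the orientation; vel is the mean speed in m/s.
- r.set_joints(angles): joint-space move.
- r.set_gripper(opening, squeeze=None): opening from 0.0 (shut) to 1.0 (fully open); squeeze is the grip in N (None keeps the last); returns when the fingers have stopped.
- r.sleep(seconds).
- r.inverse_kinematics(position, orientation): joint angles nearest the present ones, or None.
- optics.get_image(name): name is "scene" or "side" or "wrist"; returns a dict with "pixels" (420x560x3 uint8, red, green, blue), "depth" (420x560 float32, m along the optical axis (not along the pixel's ray), 0 where there is no reading), "fx", "fy", "cx", "cy" (pixels), "camera_from_world" (4x4, takes a point from world to camera coordinates); the wrist camera has in their place "mount" (4x4, takes a point from camera to tool coordinates, whose origin is the TCP and whose axes are the flange's). Camera axes: x right, y down, z forward; pixel columns grow to the right and rows downward; lengths in m; the calibration is good to about 2 mm. The wrist camera is an equidistant fisheye: a pixel r from the principal point sees the ray r / f radians off the axis. A picture is of the moment at which its call begins: read the wrist's pose just before it.
A pose or a line that the arm cannot do raises r.PlanningError and nothing moves.
- r.hand_in(): hands the job in; it is judged then, once.
Readings, each from a call of its own:
- r.current_t(): time.
- r.current_q(): joint angles.
- r.current_qvel(): joint speeds.
- r.current_effort(): joint torques, N m.
- r.current_tool_pos(): TCP position.
- r.current_ee_rot(): TCP orientation.
- r.current_contact_force(): force on the tool from outside, world axes, zero at the start.
- r.current_torque(): the same for the moment, N m.
- r.current_opening(): opening from 0.0 (shut) to 1.0 (fully open).
- r.current_finger_force(): force on a finger pad.
Only numpy, scipy, OpenCV 4.12 (cv2) and the standard library are available. Lean on these libraries where they do the work, as an engineer would, in place of code of your own. Each camera call takes 0.05 s, during which the arm holds its last target. There are 200 camera calls.

## Task

First turn the rotary hook rack so that its empty hook points to the robot. Then pick up the scoop by its grip and pour all five nuts down its spout into the jar, leaving the jar standing where it is and not touching the nuts with the fingers. Finally hang the emptied scoop by its loop on that hook, let go of it, and leave everything else on the bench alone.

Things in the scene. Friction and masses are not known exactly. Their poses are not given: they have to be found in the camera images.
- scoop: Loose steel pouring scoop (open chute), 0.26 kg, holding the five nuts. Origin: centre line, underside; -x points out of its nose, +x to its rear, z up. Floor 2.5 mm thick, walls 32 mm high. Pan x -10 to 90 mm, 84 mm wide, closed behind; it tapers to an open spout 50 mm wide (45 inside) from x -60 to -95 mm. A wooden grip stands over the pan, a wire hanging loop behind it.
- scoop_grip (a point): Centre of the scoop's wooden grip: a bar 74 mm long along the scoop's x, 16 mm wide (y), 18 mm high, 68 mm above the scoop's underside and 27 mm clear of the pan walls; pinch it across its width from above. The loaded scoop's centre of mass lies about 15 mm nearer the nose and 45 mm lower. Axes as the scoop's.
- scoop_lip (a point): Middle of the floor's pouring edge at the open end of the spout (scoop x -95 mm, upper face of the floor). Axes as the scoop's.
- scoop_loop (a point): Centre of the hanging loop's opening: 6 mm wire in the scoop's x-y plane at grip height, 78 mm behind the grip's centre; opening about 38 mm long (x), 32 mm wide (y); its rear bar is 22 mm behind this point. Hung by that bar the empty scoop hangs nose down, floor about 70 degrees from level, nose about 250 mm under the hook; let go, it swings and settles. Axes as the scoop's.
- jar: Clear jar without its lid, loose, about 0.42 kg, standing; body 86 mm diameter, 110 mm tall, narrow neck 63 mm outside diameter, wall 3.5 mm. Origin: centre of its underside, z up.
- jar_mouth (a point): Centre of the jar's round mouth, at the rim, 110 mm above the bench; clear opening about 55 mm in diameter.
- stand: Fixed stand of the rotary hook rack: round base 176 mm in diameter, 16 mm high, with an upright post 18 mm in diameter. Origin: on the axis at the bench. Its -x axis points to the robot, roughly (within about 10 degrees).
- rack (a joint): Angle of the turning head (rad): 0 when the empty hook points along the stand's -x, growing counter-clockwise from above; no stops, 0.14 N m friction, stays where left. Starts at 0.9 to 1.6. Four level arms of 8 mm rod, 90 degrees apart, 300 mm high, end in tips upturned 22 mm at 130 mm from the axis. Three carry hung plates or a brush (top 310 mm). Hub 38 mm wide, post top at 322 mm.
- rack_hook (a point): Seat of the empty hook: on its arm's upper side just inside the upturned tip, 118 mm from the post's axis, 304 mm above the bench. The arm runs from here level to the hub at the post. Its -x axis points outward along the arm, z up.
- nut0_center (a point): Centre of a loose steel hex nut, 16 mm across flats (18.5 mm over corners), 8 mm high, 11 g. It slides on the scoop's steel floor at about 12 to 17 degrees of tilt (friction about 0.25).
- nut1_center (a point): Centre of a loose steel hex nut, 16 mm across flats (18.5 mm over corners), 8 mm high, 11 g. It slides on the scoop's steel floor at about 12 to 17 degrees of tilt (friction about 0.25).
- nut2_center (a point): Centre of a loose steel hex nut, 16 mm across flats (18.5 mm over corners), 8 mm high, 11 g. It slides on the scoop's steel floor at about 12 to 17 degrees of tilt (friction about 0.25).
- nut3_center (a point): Centre of a loose steel hex nut, 16 mm across flats (18.5 mm over corners), 8 mm high, 11 g. It slides on the scoop's steel floor at about 12 to 17 degrees of tilt (friction about 0.25).
- nut4_center (a point): Centre of a loose steel hex nut, 16 mm across flats (18.5 mm over corners), 8 mm high, 11 g. It slides on the scoop's steel floor at about 12 to 17 degrees of tilt (friction about 0.25).
- jar_lid: Bystander, to be left alone: steel screw lid of the jar, 70 mm diameter, 14 mm high. Origin on its underside.
- wrench: Bystander, to be left alone: open-ended wrench, 170 mm long, lying. Origin on its underside.
- hammer: Bystander, to be left alone: hammer, lying. Origin on its underside.
- brush: Bystander, to be left alone: hand brush, lying. Origin on its underside.
- mug: Bystander, to be left alone: white mug, 80 mm diameter, 90 mm high. Origin on its underside.
- block0: Bystander, to be left alone: grey pattern block, 120 x 45 x 42 mm. Origin on its underside.
- block1: Bystander, to be left alone: grey pattern block, 120 x 45 x 42 mm. Origin on its underside.
Mind the look-alikes: they are no part of the job. What is shaped like the scoop but red is not meant. What is shaped like the jar but purple is not meant.

How it is judged:
On the way, in this order (a step that is already met when the one before it is completed fails the run):
1. the empty hook points to the robot (within about 40 degrees) (x of rack_hook in the frame of stand below -0.091 m), for 0.2 s.
2. all five nuts are in the jar (horizontal distance between each of nut0_center, nut1_center, nut2_center, nut3_center, nut4_center and jar below 0.042 m and z of nut0_center in the frame of jar between 0.004 and 0.085 m and z of nut1_center in the frame of jar between 0.004 and 0.085 m and z of nut2_center in the frame of jar between 0.004 and 0.085 m and z of nut3_center in the frame of jar between 0.004 and 0.085 m and z of nut4_center in the frame of jar between 0.004 and 0.085 m), for 0.2 s.
At the end, for the whole second after the job is handed in: All five nuts lie in the upright jar, below its neck; the empty hook points to the robot (stand's -x) within about 40 degrees; the scoop hangs nose down on it by its loop (loop centre within 65 mm of the hook seat, 250 to 310 mm high, tilted over 34 degrees), released (all of step 2 and x of rack_hook in the frame of stand below -0.091 m and distance between scoop_loop and rack_hook below 0.065 m and height (world z) of scoop_loop between 0.25 and 0.31 m and angle between scoop's own z axis and vertical above 0.6 rad and angle between jar's own z axis and vertical below 0.1 rad); the robot touches nothing.
It fails at once if the jar is knocked over or shoved away (tipped past 20 degrees or moved over 60 mm) (angle between jar's own z axis and vertical above 0.35 rad or distance of jar_mouth from where it was at the start of the episode above 0.06 m).
It fails at once if a nut is touched with the fingers (contact force between the fingers and nut0 above 0.3 N or contact force between the fingers and nut1 above 0.3 N or contact force between the fingers and nut2 above 0.3 N or contact force between the fingers and nut3 above 0.3 N or contact force between the fingers and nut4 above 0.3 N).
It fails at once if one of the other things on the bench is moved over 40 mm (distance of any of jar_lid, wrench, hammer, brush, mug, block0, block1 from where it was at the start of the episode above 0.04 m).
It also fails if it takes over 72 s, if anything falls off the work surface, if the arm or the gripper's body presses on something with over 40 N, if the wrist force passes 120 N, or if a joint passes its speed limit or range.

## Working session

There is one attempt and no reset: what is moved stays moved. The work goes in short steps, each a Python script; the robot and the scene stay as the last script left them, time stands still between calls to the robot, and variables do not carry over. Pictures are saved under pics/ and viewed, at most 11 in all, crops included, and the job is handed in when it is done.

```bash
mkdir -p pics
cat > h.py <<'E'
import numpy as np, cv2
from cell import r, optics
from scipy.spatial.transform import Rotation as R
def cloud(im):
    d=im['depth']; v,u=np.mgrid[:d.shape[0],:d.shape[1]]
    p=np.stack([(u-im['cx'])/im['fx']*d,(v-im['cy'])/im['fy']*d,d,np.ones_like(d)],-1)
    return (p@np.linalg.inv(im['camera_from_world']).T)[...,:3]
def save(im,n): cv2.imwrite('pics/'+n,im['pixels'][...,::-1])
E
python3 - <<'E'
from h import *
import pickle
a=optics.get_image('scene');b=optics.get_image('side')
pickle.dump((a,b),open('v0.pkl','wb'))
save(a,'s0.png');save(b,'d0.png')
for i in(a,b):
    print(np.linalg.inv(i['camera_from_world']).round(3),i['fx'])
print(r.current_t(),r.finger_overhang,r.current_ee_rot(),r.current_tool_pos())
E
```

```text
[[-5.410e-01  6.740e-01 -5.030e-01  1.151e+00]
 [ 8.410e-01  4.330e-01 -3.250e-01  3.760e-01]
 [-1.000e-03 -5.980e-01 -8.010e-01  1.273e+00]
 [ 0.000e+00  0.000e+00  0.000e+00  1.000e+00]] 453.79737025444024
[[-0.997 -0.055  0.047  0.43 ]
 [-0.071  0.634 -0.77   0.989]
 [ 0.013 -0.771 -0.636  1.067]
 [ 0.     0.     0.     1.   ]] 468.18887314474034
0.1 0.022 [ 2.31283833e-01  9.72886186e-01 -4.82778591e-04 -1.55388794e-04] [0.24735922 0.49094755 0.25282825]
```

View pics/s0.png

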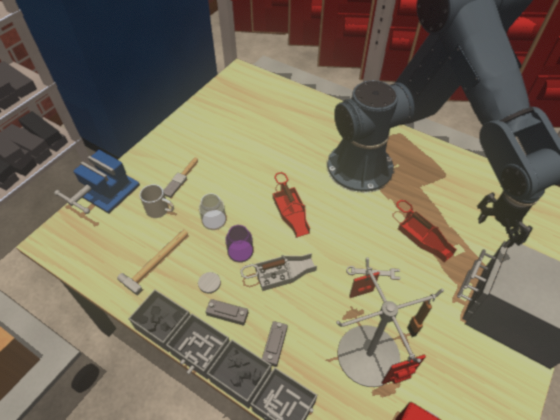

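View pics/d0.png

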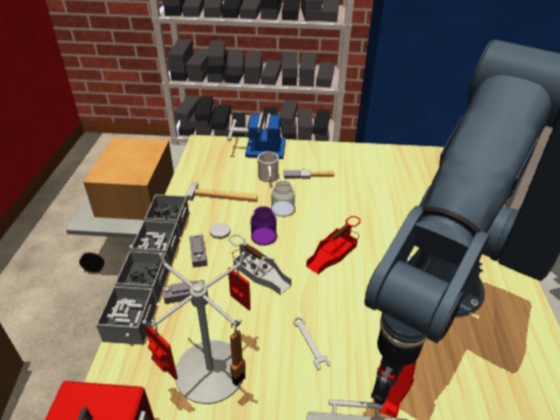

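Scene: steel scoop at (285,270), nose right at (315,263), loop at (250,272). Look-alikes: red scoops (291,210) and (427,240). Clear jar (212,210); purple jar (238,243) is a look-alike. Rack hub (390,310), with the free arm toward (343,322). The plates are at (365,285) and (403,370), the brush at (420,318). In the side view the free arm points to (162,260).

Run:
```python
from h import *
import pickle
a,b=pickle.load(open('v0.pkl','rb'))
A=cloud(a);B=cloud(b)
for n,C,(u,v) in [('scene',A,(390,310)),('side',B,(198,290))]:
    m=(C[v-6:v+7,u-6:u+7].reshape(-1,3)); m=m[m[:,2]>.29]; print(n,'hub',np.median(m,0).round(4),len(m))
P=np.concatenate([A.reshape(-1,3),B.reshape(-1,3)]);
I=np.concatenate([a['pixels'].reshape(-1,3),b['pixels'].reshape(-1,3)]).astype(int)
m0=np.median(A[304:317,384:397].reshape(-1,3),0)[:2]
# post axis
q=P[(np.hypot(*(P[:,:2]-m0).T)<.13)&(P[:,2]>.011)&(P[:,2]<.021)]; (c,rd)=cv2.minEnclosingCircle(q[:,:2].astype(np.float32));print('base',c,rd)
for z0,z1 in[(.3,.33),(.285,.31)]:
    q=P[(np.hypot(*(P[:,:2]-c).T)<.17)&(P[:,2]>z0)&(P[:,2]<z1)]
    d=q[:,:2]-c; rr=np.hypot(*d.T); an=np.degrees(np.arctan2(d[:,1],d[:,0]))
    s=(rr>.05)&(rr<.15); h,e=np.histogram(an[s],72,(-180,180)); print([(int(x),int(n)) for n,x in zip(h,e) if n>2])
    for x in range(-180,180,5):
        t=s&(an>=x)&(an<x+5)
        if t.sum()>5: print(x,rr[t].max().round(3),np.median(an[t]).round(1),q[t][:,2].max().round(3))
for n,C,im,(u0,v0,u1,v1) in [('scene',A,a,(235,245,325,300)),('side',B,b,(225,230,295,295))]:
    Q=C[v0:v1,u0:u1].reshape(-1,3); K=im['pixels'][v0:v1,u0:u1].reshape(-1,3).astype(int)
    g=Q[(Q[:,2]>.065)&(Q[:,2]<.09)]; print(n,'high',len(g),g.mean(0).round(4))
    for zz in (.02,.06): 
        t=Q[(Q[:,2]>zz)&(Q[:,2]<.09)]; print(zz,cv2.minAreaRect(t[:,:2].astype(np.float32)),len(t))
for n,C,im,(u0,v0,u1,v1) in [('scene',A,a,(195,190,230,232)),('side',B,b,(268,178,300,218))]:
    Q=C[v0:v1,u0:u1].reshape(-1,3); t=Q[(Q[:,2]>.02)]; print(n,'jar',len(t),cv2.minEnclosingCircle(t[:,:2].astype(np.float32)),t[:,2].max())
    t=Q[(Q[:,2]>.1)];print(len(t),len(t) and cv2.minEnclosingCircle(t[:,:2].astype(np.float32)))
def crop(im,u0,v0,u1,v1): return cv2.resize(im['pixels'][v0:v1,u0:u1,::-1],(400,300),interpolation=cv2.INTER_CUBIC)
cv2.imwrite('pics/c0.png',np.vstack([np.hstack([crop(a,190,185,330,290),crop(b,225,170,325,295)]),np.hstack([crop(a,320,240,460,345),crop(b,140,240,280,345)])]))
```

```text
scene hub [0.6442 0.3516 0.3123] 166
side hub [0.6371 0.3545 0.3114] 165
base (0.6391034126281738, 0.3489873707294464) 0.08708932250738144
[(-135, 117), (-130, 128), (-45, 62), (-40, 183), (-35, 3), (45, 113), (50, 184), (55, 8), (135, 153), (140, 127)]
-135 0.134 -131.1 0.328
-130 0.134 -128.5 0.329
-45 0.133 -40.6 0.328
-40 0.134 -38.3 0.328
45 0.131 49.0 0.329
50 0.134 51.8 0.33
55 0.07 55.4 0.309
135 0.133 139.0 0.326
140 0.134 141.3 0.328
[(-135, 114), (-130, 115), (-45, 57), (-40, 155), (-35, 3), (45, 103), (50, 182), (55, 9), (135, 151), (140, 108)]
-135 0.127 -131.4 0.31
-130 0.124 -128.3 0.31
-45 0.122 -40.6 0.309
-40 0.127 -38.1 0.31
45 0.122 48.9 0.309
50 0.126 52.0 0.31
55 0.114 55.4 0.309
135 0.127 138.8 0.31
140 0.127 141.4 0.31
scene high 329 [ 0.5878 -0.0586  0.0739]
0.02 ((0.539188802242279, -0.028255164623260498), (0.14470332860946655, 0.23821529746055603), 49.19790267944336) 825
0.06 ((0.5705826282501221, -0.06111341714859009), (0.11244498938322067, 0.1473308503627777), 49.81755065917969) 363
side high 203 [ 0.5848 -0.0309  0.0707]
0.02 ((0.5565664172172546, -0.019956395030021667), (0.16128847002983093, 0.2567296326160431), 16.669530868530273) 820
0.06 ((0.5891962647438049, -0.04936372488737106), (0.1279534101486206, 0.14809176325798035), 0.8116771578788757) 266
scene jar 736 ((0.8080742359161377, 0.017746269702911377), 0.49639227986335754) 1.2731334489646378
132 ((0.8120759725570679, 0.020842373371124268), 0.491388738155365)
side jar 749 ((0.49159154295921326, 0.2751278579235077), 0.7167407274246216) 1.0670359258576372
126 ((0.46799594163894653, 0.32418906688690186), 0.6660992503166199)
```

View pics/c0.png

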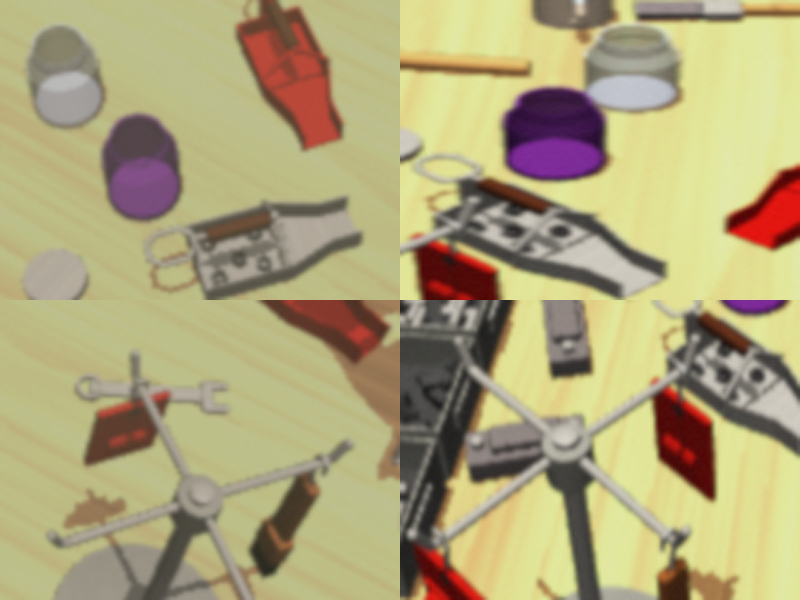

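The crops confirm the choice: the grey scoop has five nuts and a brown grip, and the clear jar is the upper-left one. The free arm, with its bare tip at scene (341,324), points to about -39° in the world. Next come the grip and jar poses, and then turning the rack.

```bash
cat > m.py <<'E'
from h import *
def meas(a,b):
    for n,im,bs,bj in [('scene',a,(235,245,325,300),(195,190,230,232)),('side',b,(225,230,295,295),(268,176,300,220))]:
        C=cloud(im); ok=im['depth']>0
        def sub(x): u0,v0,u1,v1=x; o=ok[v0:v1,u0:u1]; return C[v0:v1,u0:u1][o],im['pixels'][v0:v1,u0:u1][o].astype(int)
        Q,K=sub(bs)
        br=(K[:,0]-K[:,2]>20)&(K[:,0]<150)&(Q[:,2]>.05)&(Q[:,2]<.095)
        g=Q[br]; rc=cv2.minAreaRect(g[:,:2].astype(np.float32)); 
        w,V=np.linalg.eigh(np.cov(g[:,:2].T)); print(n,'grip',len(g),rc,'pca',V[:,1],'z',np.percentile(g[:,2],[5,50,95]).round(4))
        s=Q[(Q[:,2]>.015)&(Q[:,2]<.1)]; pr=(s[:,:2]-np.array(rc[0]))@V[:,1]; pe=(s[:,:2]-np.array(rc[0]))@V[:,0]; print('  scoop extents',np.percentile(pr,[0,1,99,100]).round(3),np.percentile(pe,[1,99]).round(3))
        Q,K=sub(bj); 
        for z0,z1 in[(.005,.05),(.02,.095),(.098,.118)]:
            t=Q[(Q[:,2]>z0)&(Q[:,2]<z1)]; 
            if len(t)>5: print('  jar',z0,len(t),cv2.minEnclosingCircle(t[:,:2].astype(np.float32)))
E
python3 - <<'E'
from m import *
import pickle
a,b=pickle.load(open('v0.pkl','rb')); meas(a,b)
c=np.array([.6391,.349]); 
for an in(-39.4,-130,140): 
    p=np.r_[c+.12*np.array([np.cos(np.radians(an)),np.sin(np.radians(an))]),.304,1]
    for im in(a,b):
        q=im['camera_from_world']@p; print(an,(q[:2]/q[2]*im['fx']+[im['cx'],im['cy']]).round(0))
# plan push
def pose(th,rad,z,yaw):
    p=np.r_[c+rad*np.array([np.cos(th),np.sin(th)]),z]; return p,(R.from_euler('z',yaw)*R.from_euler('x',np.pi)).as_quat()
for k in range(4):
    L=[]
    for d in np.arange(-18,-136,-13):
        th=np.radians(d); q=r.inverse_kinematics(*pose(th,.1,.303,th+np.pi/2*k)); L.append(None if q is None else np.round(q,2)[[0,3,4,5]].tolist())
    print(k,L[0],L[4],L[-1])
E
```

```text
scene grip 145 ((0.5759081244468689, -0.02184038981795311), (0.01882079988718033, 0.09392581880092621), 51.26569366455078) pca [-0.76560104  0.64331566] z [0.0648 0.0745 0.0799]
  scoop extents [-0.095 -0.093  0.139  0.143] [-0.043  0.093]
  jar 0.005 255 ((0.4735977053642273, -0.33061450719833374), 0.09424758702516556)
  jar 0.02 577 ((0.49913352727890015, -0.3084818720817566), 0.04717562347650528)
  jar 0.098 137 ((0.519280195236206, -0.2602248787879944), 0.08768104761838913)
side grip 109 ((0.5751436948776245, -0.017421089112758636), (0.029517969116568565, 0.10396266728639603), 62.978214263916016) pca [-0.79724394  0.60365728] z [0.0642 0.0732 0.0769]
  scoop extents [-0.167 -0.094  0.136  0.141] [-0.042  0.135]
  jar 0.005 303 ((0.4876559376716614, -0.38549375534057617), 0.12514305114746094)
  jar 0.02 603 ((0.5345184803009033, -0.3116804361343384), 0.16998475790023804)
  jar 0.098 141 ((0.5198580026626587, -0.2361913025379181), 0.10546448826789856)
-39.4 [341. 325.]
-39.4 [164. 262.]
-130 [368. 266.]
-130 [241. 262.]
140 [436. 295.]
140 [236. 324.]
0 [0.35, -0.0, 1.57, 2.24] None [0.38, 0.0, 1.32, -1.97]
1 [0.35, -0.0, 1.57, 0.66] [0.3, -0.0, 1.43, 1.52] [0.38, -0.0, 1.32, 2.74]
2 [0.35, 0.0, 1.57, -0.91] [0.3, 0.0, 1.43, -0.05] [0.38, -0.0, 1.32, 1.17]
3 [0.35, 0.0, 1.57, -2.48] [0.3, 0.0, 1.43, -1.62] [0.38, 0.0, 1.32, -0.4]
```

Run:
```python
from h import *
c=np.array([.6391,.349])
def pose(d,z,rad=.1):
    th=np.radians(d); return np.r_[c+rad*np.array([np.cos(th),np.sin(th)]),z],(R.from_euler('z',th+np.pi)*R.from_euler('x',np.pi)).as_quat()
p=r.current_tool_pos(); r.move_linear(np.r_[p[:2],.43],vel=.25)
r.set_gripper(0.0)
r.move_to(*pose(-16,.43)); r.move_linear(pose(-16,.300)[0],vel=.15)
for d in np.arange(-24,-135.1,-8): r.move_linear(*pose(max(d,-134.5),.300),vel=.09)
r.move_linear(*pose(-134.5,.300),vel=.09)
print(r.current_contact_force())
p,q=pose(-130,.300);r.move_linear(p,q)
p,q=pose(-130,.43);r.move_linear(p,q,vel=.2)
r.set_gripper(1.0)
r.move_linear([.40,.30,.43],vel=.3)
a=optics.get_image('scene');b=optics.get_image('side')
import pickle;pickle.dump((a,b),open('v1.pkl','wb'))
P=np.concatenate([cloud(i)[i['depth']>0] for i in(a,b)])
d=P[:,:2]-c; rr=np.hypot(*d.T); an=np.degrees(np.arctan2(d[:,1],d[:,0]))
s=(rr>.05)&(rr<.14)&(P[:,2]>.29)&(P[:,2]<.312)
for x in(-145,-55,35,125):
    t=s&(abs(an-x)<25); print(x,np.median(an[t]),t.sum())
print(r.current_t())
o=np.hstack([cv2.resize(i['pixels'][v0:v1,u0:u1],(400,400),interpolation=cv2.INTER_CUBIC) for i,u0,v0,u1,v1 in((a,180,185,330,335),(b,150,170,350,370))])
cv2.imwrite('pics/c1.png',np.hstack([o])[...,::-1])
```

```text
[ 0.88969308  0.61821569 -0.58122916]
-145 -150.35692780330155 223
-55 -59.04350532415195 237
35 31.245979528899596 297
125 119.6930982554731 262
11.8833
```

View pics/c1.png

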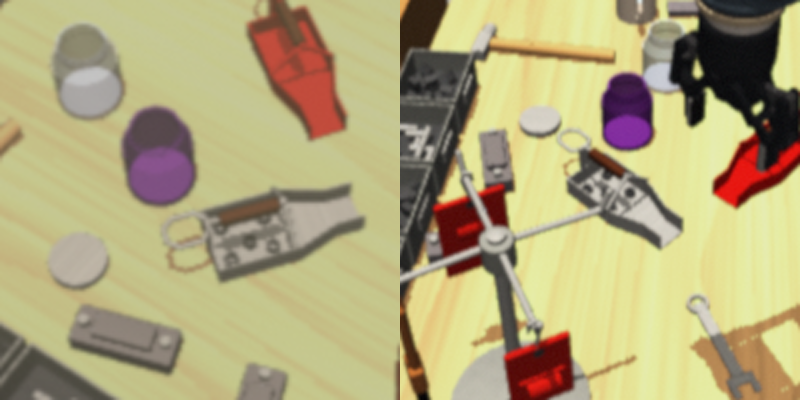

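The free arm is now bare at -150° (side crop, pointing right-up to (600,210)) and faces the robot. Next, a closer wrist look at the grip and the jar.

```bash
cat >> h.py <<'E'
def wcloud(im,p,q):
    d=im['depth'].astype(float); v,u=np.mgrid[:d.shape[0],:d.shape[1]]
    x=(u-im['cx'])/im['fx'];y=(v-im['cy'])/im['fy'];t=np.hypot(x,y)+1e-9
    k=np.tan(np.minimum(t,1.5))/t
    c=np.stack([x*k*d,y*k*d,d,np.ones_like(d)],-1)@im['mount'].T
    return c[...,:3]@R.from_quat(q).as_matrix().T+p
def wlook():
    p=np.array(r.current_tool_pos());q=r.current_ee_rot();im=optics.get_image('wrist');return im,wcloud(im,p,q)
def down(yaw): return (R.from_euler('z',yaw,degrees=True)*R.from_euler('x',180,degrees=True)).as_quat()
E
python3 - <<'E'
from h import *
import pickle
r.move_to([.50,-.29,.36],down(141.5)); r.sleep(.2); J=wlook()
r.move_to([.573,-.02,.28],down(141.5)); r.sleep(.2); S=wlook()
pickle.dump((J,S),open('v2.pkl','wb'))
im,C=S;K=im['pixels'].astype(int)
cv2.imwrite('pics/w.png',np.hstack([cv2.resize(i[0]['pixels'],(400,300)) for i in(J,S)])[...,::-1])
m=(im['depth']>0)&(C[...,2]>.071)&(C[...,2]<.088)&(np.hypot(C[...,0]-.575,C[...,1]+.02)<.09)
br=m&(K[...,0]-K[...,2]>15)&(K[...,0]<160)
g=C[br];print(len(g),cv2.minAreaRect(g[:,:2].astype(np.float32)),np.percentile(g[:,2],[5,50,95]))
w,V=np.linalg.eigh(np.cov(g[:,:2].T));print(V[:,1],g.mean(0))
im,C=J;m=(im['depth']>0)&(C[...,2]>.1)&(C[...,2]<.12)&(np.hypot(C[...,0]-.5,C[...,1]+.31)<.08)
t=C[m];print(len(t),len(t) and (cv2.minEnclosingCircle(t[:,:2].astype(np.float32)),t.mean(0)))
print(r.current_t())
E
```

```text
954 ((0.5764570236206055, -0.02495473250746727), (0.015206295996904373, 0.0893256887793541), 49.79077911376953) [0.07319612 0.07547083 0.07683624]
[-0.77010823  0.63791324] [ 0.56952416 -0.01948103  0.07530258]
692 (((0.5001659393310547, -0.3125019669532776), 0.03311653062701225), array([ 0.49953637, -0.31160214,  0.10730458]))
15.8417
```

View pics/w.png

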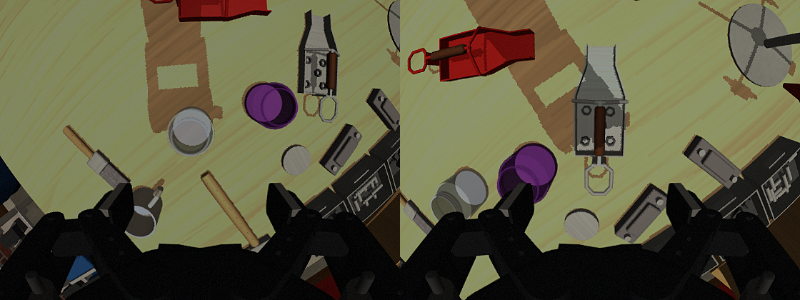

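Left panel: clear jar mouth at (190,130) with the purple jar beside it at (270,105). Right panel: grip at (600,130), loop at (598,178), nose at (602,48). I'll fix the grip's position along its axis from the loop end, then check IK.

Run:
```python
from h import *
import pickle
J,S=pickle.load(open('v2.pkl','rb'))
im,C=S; ok=im['depth']>0; K=im['pixels'].astype(int)
n=np.array([-.77,.638]);n/=np.linalg.norm(n);l=np.array([-n[1],n[0]])
c0=np.array([.5717,-.0212]);D=C[...,:2]-c0; s=D@n; t=D@l; z=C[...,2]
lo=ok&(z>.058)&(z<.08)&(abs(t)<.03)&(s<-.045)&(s>-.13);print('loop s',np.percentile(s[lo],[0,1,5,50,99]).round(4),'t',np.percentile(t[lo],[1,50,99]).round(4))
no=ok&(z>.02)&(z<.045)&(abs(t)<.06)&(s>.08)&(s<.2);print('nose s',np.percentile(s[no],[1,95,99,100]).round(4),'t',np.percentile(t[no],[1,50,99]).round(4))
pa=ok&(z>.024)&(z<.045)&(abs(t)<.07)&(s<.06)&(s>-.1);print('pan s',np.percentile(s[pa],[0,1,5,99]).round(4),'t',np.percentile(t[pa],[1,50,99]).round(4))
br=ok&(z>.071)&(z<.088)&(abs(t)<.03)&(abs(s)<.06)&(K[...,0]-K[...,2]>15)&(K[...,0]<160)
print('brown',np.percentile(s[br],[0,1,5,95,99,100]).round(4),np.percentile(t[br],[1,50,99]).round(4)); print(np.histogram(s[br],np.arange(-.06,.07,.01)))
```

```text
loop s [-0.0998 -0.0991 -0.0972 -0.0691 -0.0461] t [-0.0215  0.0011  0.0221]
nose s [0.0805 0.1332 0.1362 0.1368] t [-0.0307 -0.0223  0.0321]
pan s [-0.0479 -0.0477 -0.047   0.0588] t [-0.0422  0.0065  0.0425]
brown [-0.0507 -0.05   -0.0297  0.0348  0.0377  0.0386] [-0.0073 -0.      0.007 ]
(array([ 10,   3,  33, 130, 133, 121, 131, 139, 141, 113,   0,   0]), array([-6.00000000e-02, -5.00000000e-02, -4.00000000e-02, -3.00000000e-02,
       -2.00000000e-02, -1.00000000e-02,  1.38777878e-17,  1.00000000e-02,
        2.00000000e-02,  3.00000000e-02,  4.00000000e-02,  5.00000000e-02,
        6.00000000e-02]))
```

```bash
cat >> h.py <<'E'
def sc(ph,tilt): return R.from_euler('z',ph+180,degrees=True)*R.from_euler('y',-tilt,degrees=True)
M=R.from_euler('y',180,degrees=True)
def at(pt,off,ph,tilt,tcp=np.array([0,0,.003])):
    """tool pose putting scoop point `off` (grip frame) at world pt"""
    s=sc(ph,tilt); return np.array(pt)+s.apply(tcp-np.array(off)),(s*M).as_quat()
LIP=np.array([-.135,0,-.0655]);BAR=np.array([.100,0,0])
JAR=np.array([.500,-.312,.110]);AX=np.array([.6391,.349])
E
python3 - <<'E'
from h import *
for ph in(120,148,175):
  n=np.array([np.cos(np.radians(ph)),np.sin(np.radians(ph)),0])
  print(ph,[None if (q:=r.inverse_kinematics(*at(JAR-.012*n+[0,0,.009],LIP,ph,t))) is None else np.round(q,2).tolist() for t in(0,20,40,60)])
u=np.array([np.cos(np.radians(-150)),np.sin(np.radians(-150))])
for rad in(.108,.118): print([None if (q:=r.inverse_kinematics(*at(np.r_[AX+rad*u,.309],BAR,-150,t))) is None else np.round(q,2).tolist() for t in(0,20,40,60)])
g=[.5702,-.0199]
r.move_to(np.r_[g,.17],down(140.35)); r.move_linear(np.r_[g,.071],vel=.1)
r.set_gripper(0.0,110); print(r.current_opening(),r.current_finger_force(),r.current_contact_force())
p=np.array(r.current_tool_pos());print(p)
r.move_linear(np.r_[g,.25],vel=.08);r.sleep(.2)
print(r.current_contact_force(),r.current_torque(),r.current_opening())
im,C=wlook();save(im,'w3.png');print(r.current_t())
E
```

```text
120 [[-0.72, 0.73, 1.2, -0.0, 1.21, -1.24], [-0.66, 0.51, 1.5, -0.18, 0.81, -1.08], [-0.57, 0.35, 1.79, -0.72, 0.46, -0.53], [-0.46, 0.29, 2.04, 4.43, 0.53, 0.65]]
148 [[-0.62, 0.76, 1.15, -0.0, 1.24, -1.63], [-0.63, 0.52, 1.49, 0.04, 0.78, -1.67], [-0.65, 0.33, 1.82, 0.2, 0.3, -1.83], [-0.67, 0.24, 2.12, 2.77, 0.28, 1.87]]
175 [[-0.53, 0.73, 1.19, 0.0, 1.21, -2.01], [-0.61, 0.51, 1.5, 0.23, 0.83, -2.22], [-0.72, 0.35, 1.79, 0.81, 0.55, -2.82], [-0.87, 0.29, 2.05, 1.68, 0.66, 2.54]]
[[0.4, 0.24, 1.65, 0.0, 1.25, -1.69], [0.38, 0.14, 1.9, 0.07, 0.75, -1.76], [0.36, 0.14, 2.11, 0.5, 0.22, -2.19], [0.34, 0.28, 2.25, 2.78, 0.45, 1.81]]
[[0.4, 0.22, 1.68, 0.0, 1.24, -1.7], [0.38, 0.12, 1.92, 0.07, 0.75, -1.76], [0.35, 0.12, 2.13, 0.52, 0.22, -2.21], [0.34, 0.27, 2.27, 2.78, 0.46, 1.81]]
0.16565257442735387 107.61982798576355 [0.25001202 1.65504049 3.70820677]
[ 0.570419   -0.01982126  0.07126287]
[ 0.52086066  0.20788901 -4.1134582 ] [-0.02108715 -0.01457512  0.05074737] 0.16393222261758783
20.7917
```

View pics/w3.png

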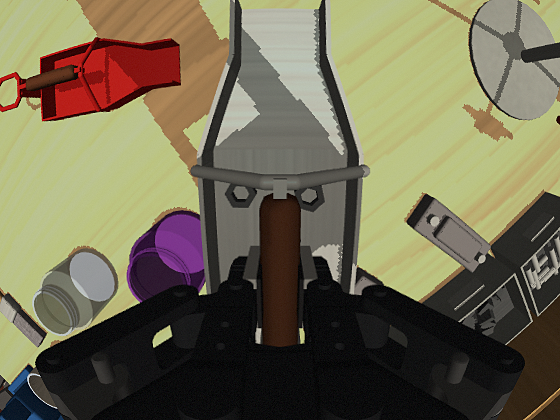

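The scoop is held level with the bar centred between the pads, nuts visible behind the strut at (240,195) and (310,195). Now pour.

Run:
```python
from h import *
ph=120;n=np.array([np.cos(np.radians(ph)),np.sin(np.radians(ph)),0])
L=JAR-.012*n
r.move_linear(*at(L+[0,0,.06],LIP,ph,0),vel=.15)
r.move_linear(*at(L+[0,0,.010],LIP,ph,7),vel=.06)
r.sleep(.2)
for t in list(range(10,24,2))+[26,30,34,38,42]:
    p,q=at(L+[0,0,.010],LIP,ph,t); r.move_linear(p,q,vel=.035)
    if t>=14: r.sleep(.15)
r.sleep(.5)
print(r.current_t(),r.current_contact_force(),r.current_opening())
a=optics.get_image('scene');b=optics.get_image('side')
print(np.round(r.current_q(),2))
o=np.hstack([cv2.resize(i['pixels'][v0:v1,u0:u1],(400,400),interpolation=cv2.INTER_CUBIC) for i,u0,v0,u1,v1 in((a,160,150,280,270),(b,230,120,350,240))])
cv2.imwrite('pics/p.png',o[...,::-1])
```

```text
31.1083 [ 0.66851267 -0.47544437 -3.74465186] 0.1631688062638444
[-0.56  0.34  1.82 -0.82  0.44 -0.43]
```

View pics/p.png

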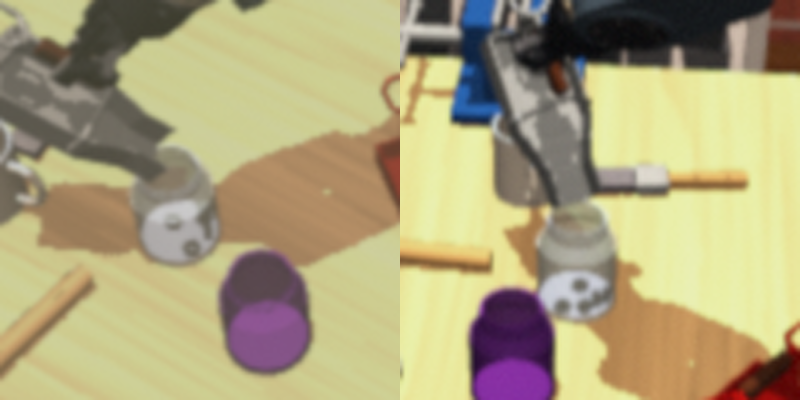

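Run:
```python
from h import *
ph=120;n=np.array([np.cos(np.radians(ph)),np.sin(np.radians(ph)),0])
L=JAR-.012*n
for t in(36,43,37,43): r.move_linear(*at(L+[0,0,.010],LIP,ph,t),vel=.12)
r.sleep(.4)
p=np.array(r.current_tool_pos());im,_=wlook()
r.move_linear(p+[0,0,.07]-.05*n,vel=.15)
r.sleep(.2);print(r.current_contact_force(),r.current_t())
b=optics.get_image('side');a=optics.get_image('scene')
o=np.hstack([cv2.resize(im['pixels'],(400,300)),cv2.resize(b['pixels'][175:217,260:316],(400,300),interpolation=cv2.INTER_CUBIC)])
o=np.vstack([o,np.hstack([cv2.resize(a['pixels'][190:232,185:241],(400,300),interpolation=cv2.INTER_CUBIC),cv2.resize(im['pixels'][:260,140:420],(400,300))])])
cv2.imwrite('pics/p2.png',o[...,::-1])
```

```text
[ 0.18508028 -0.08341464 -2.74580129] 34.225
```

View pics/p2.png

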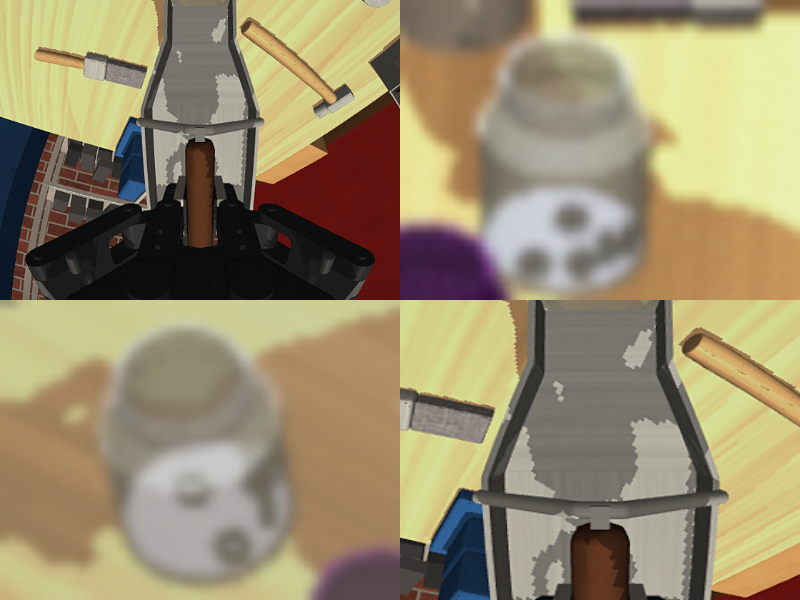

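The jar holds the nuts: three lie flat and two are clumped at its right side (615,240). The pan and spout look empty and the wrist weight dropped to about 2.7 N, the empty scoop's weight. Now to the hover pose for hanging.

Run:
```python
from h import *
p,q=at([.47,-.15,.36],[0,0,0],150,0)
r.move_linear(p,q,vel=.2)
u=np.array([np.cos(np.radians(-150)),np.sin(np.radians(-150))])
r.move_linear(*at(np.r_[AX+.18*u,.365],BAR,-150,0),vel=.2)
r.move_linear(*at(np.r_[AX+.113*u,.365],BAR,-150,0),vel=.1); r.sleep(.3)
a=optics.get_image('scene');b=optics.get_image('side');w=wlook()
import pickle;pickle.dump((a,b,w),open('v3.pkl','wb'))
P=np.concatenate([cloud(i)[i['depth']>0] for i in(a,b)])
d=P[:,:2]-AX; s=d@u; t=d@np.array([-u[1],u[0]]); z=P[:,2]
m=(z>.35)&(z<.38)&(s>.06)&(s<.165)&(abs(t)<.03); print('loop s',np.percentile(s[m],[0,2,10,50]).round(4),'t',np.percentile(t[m],[1,50,99]).round(4),'z',np.median(z[m][s[m]<.12]),m.sum())
m=(z>.31)&(z<.335)&(s>.115)&(s<.15)&(abs(t)<.025); print('tip',P[m].mean(0),s[m].mean(),t[m].mean(),z[m].max(),m.sum())
m=(z>.285)&(z<.312)&(s>.04)&(s<.12)&(abs(t)<.03); print('arm t',np.polyfit(s[m],t[m],1),m.sum())
print(r.current_t())
cv2.imwrite('pics/h.png',np.hstack([cv2.resize(i['pixels'][v0:v1,u0:u1],(400,400),interpolation=cv2.INTER_CUBIC) for i,u0,v0,u1,v1 in((a,310,200,440,330),(b,180,220,310,350))])[...,::-1])
```

```text
loop s [0.1096 0.1105 0.1134 0.1413] t [-0.0234 -0.0015  0.0204] z 0.3657089932522881 369
tip [0.53004689 0.28584096 0.31900521] 0.12602228075859892 0.00017077991813269886 0.32875863080351797 55
arm t [ 0.01143565 -0.001043  ] 241
39.1083
```

View pics/h.png

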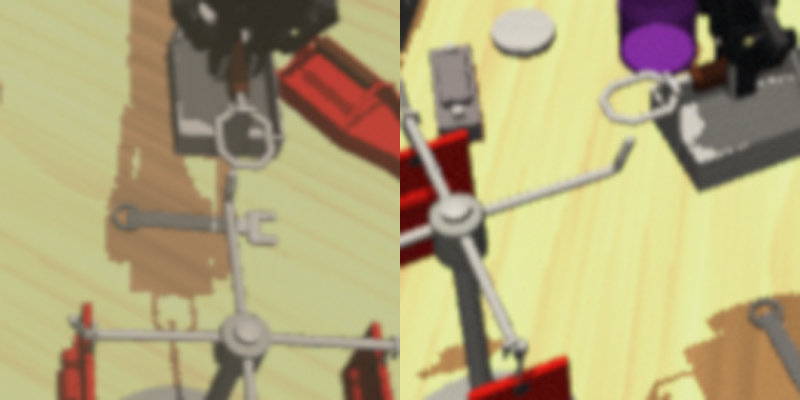

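The loop hovers over the tip and is centred on it within 2 mm; the arm carries nothing. Lowering, tilting about the bar, then releasing.

Run:
```python
from h import *
u=np.array([np.cos(np.radians(-150)),np.sin(np.radians(-150))])
f0=np.array(r.current_contact_force())
B=lambda z,rad=.110: np.r_[AX+rad*u,z]
r.move_linear(*at(B(.312),BAR,-150,0),vel=.06)
print(np.array(r.current_contact_force())-f0)
for t in range(8,41,8):
    r.move_linear(*at(B(.312),BAR,-150,t),vel=.08)
    f=np.array(r.current_contact_force())-f0; print(t,f.round(2))
    if np.linalg.norm(f)>15: break
for z in(.310,.308,.306,.304):
    r.move_linear(*at(B(z),BAR,-150,t),vel=.02); f=np.array(r.current_contact_force())-f0; print(z,f.round(2))
    if f[2]>1.5: break
print(np.round(r.current_q(),2),r.current_t())
a=optics.get_image('scene');b=optics.get_image('side')
cv2.imwrite('pics/h2.png',np.hstack([cv2.resize(i['pixels'][v0:v1,u0:u1],(400,400),interpolation=cv2.INTER_CUBIC) for i,u0,v0,u1,v1 in((a,310,200,440,330),(b,180,220,310,350))])[...,::-1])
```

```text
[ 0.78547715 -0.048921    0.1139155 ]
8 [1.32 0.72 0.43]
16 [ 0.7  -0.28  0.06]
24 [-0.34  0.21  0.38]
32 [-0.41  0.25  0.88]
40 [-0.2  -0.17 -0.03]
0.31 [ 0.28 -0.07  0.03]
0.308 [-0.63  0.66 -0.58]
0.306 [-0.05  0.4   5.31]
[ 0.36  0.14  2.12  0.52  0.21 -2.21] 42.6917
```

View pics/h2.png

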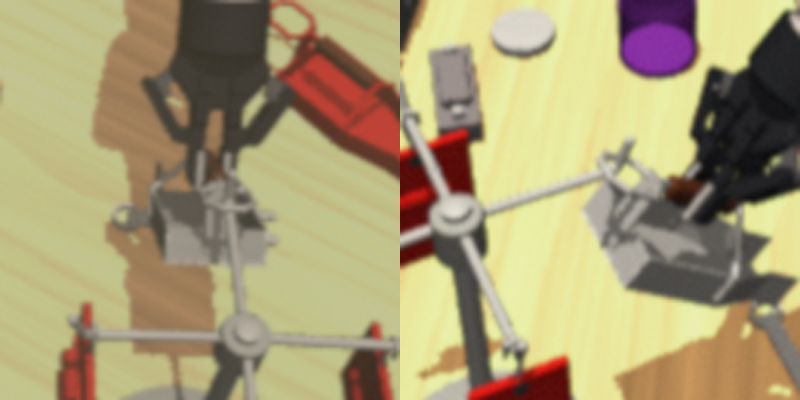

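Run:
```python
from h import *
r.set_gripper(0.6); r.sleep(.3)
p=np.array(r.current_tool_pos());zt=R.from_quat(r.current_ee_rot()).as_matrix()[:,2]
r.move_linear(p-.10*zt,vel=.12)
p=np.array(r.current_tool_pos())
r.move_linear(p+[-.03,-.03,.08],vel=.15)
r.sleep(3)
a=optics.get_image('scene');b=optics.get_image('side');print(r.current_t(),r.current_contact_force())
u=np.array([np.cos(np.radians(-150)),np.sin(np.radians(-150))])
P=np.concatenate([cloud(i)[i['depth']>0] for i in(a,b)])
d=P[:,:2]-AX; rr=np.hypot(*d.T); an=np.degrees(np.arctan2(d[:,1],d[:,0]))
for x in(-60,30,120):
    t=(rr>.05)&(rr<.14)&(P[:,2]>.29)&(P[:,2]<.312)&(abs(an-x)<25); print(x,np.median(an[t]),t.sum())
cv2.imwrite('pics/e.png',np.vstack([np.hstack([cv2.resize(i['pixels'][v0:v1,u0:u1],(400,300),interpolation=cv2.INTER_CUBIC) for i,u0,v0,u1,v1 in bb]) for bb in [((a,300,210,440,315),(b,160,220,300,325)),((a,100,150,380,360),(b,160,130,440,340))]])[...,::-1])
```

```text
48.3667 [ 0.27656463 -0.2413074  -1.07751464]
-60 -58.98954415101809 239
30 31.152207961610692 296
120 119.59804477788407 261
```

View pics/e.png

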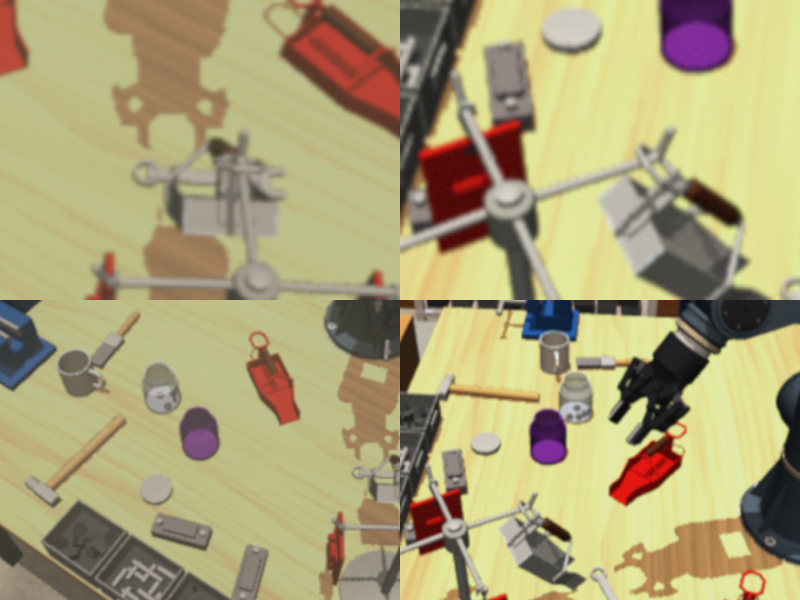

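The scoop hangs nose down from the free hook by its loop (side crop, bar at (650,160)). The gripper is clear, the nuts are in the jar and the bystanders look undisturbed.

```bash
python3 -c "
from h import *
r.sleep(4); print(r.hand_in(), r.current_t())"
```

```text
the job is handed in; nothing more can be done
the job is handed in; nothing more can be done
```

I turned the rack so its empty hook faces the robot, poured the nuts into the jar, hung the emptied scoop on that hook by its loop, let go and handed the job in at about 52 s; I read all five nuts as being in the jar (two were clumped together in the picture), and no verdict was returned.

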